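# Unlock a welding-wire spool from its spindle and hang it up

### The arm

A 6-joint arm with a two-finger parallel gripper is mounted at the origin on the work surface. World frame = base frame: x ahead of the robot, y to its left, z up, the work surface at z = 0. Lengths are in mm, angles in rad, forces in N, time in s.
With the tool pointing down it reaches from about 250 to 775 mm from the base axis. Payload 8.9 kg.
Tool frame: the origin (TCP) lies at the centre of the arm's flange, where the gripper is bolted on; the fingertips stand 173 mm ahead of it and the grasp point (between the pads) lies 155 mm ahead of it; z points along the fingers, y is the line along which they close (so a half turn about z gives the same grasp; the last joint's range is limited). The gripper opens to 85 mm and grips with 20 to 120 N. Pads are 22 mm wide; open, the fingers measure 114 mm over their backs; the gripper's body (76 mm by 85 mm) begins 54 mm behind the grasp point. The pads swing forward as they close: fully open they stand 13 mm farther back than shut.
Start: joints at [-1.391, 0.291, -0.153, 1.127, 0, 1.431], TCP at [164.551, -498.545, 404.705] pointing down, gripper open.
Joint ranges: [-2.52, 2.52], [-0.91, 1.74], [-1.3, 1.37], [-1.96, 2.02], [-1.52, 1.47], [-3.14, 3.14]. Speed limits (rad/s): [2.22, 2.22, 2.79, 3.14, 3.14, 3.14].

### API

Orientations are given as [roll, pitch, yaw] about the fixed x, y, z axes, in that order (R = Rz(yaw) Ry(pitch) Rx(roll)).
In Python, from plant import env gives the robot as it stands.
- The arm moves only by the tool arm_command, never from a script. Its argument "increments" is a list of rows, each a list of 3 entries, a list of its own where there are three numbers: the turn, a rotation vector about the tool's x, y, z scaled (see below), then the shift along the tool's x, y, z scaled (see below), then the opening, from -1 (shut) to 1 (fully open). In form: [[[wx, wy, wz], [tx, ty, tz], gripper], ...]. A call has 1 to 10 rows; each row shifts and turns the commanded pose from where the row before left it, along the tool's axes as they then stand; what a row does not reach is not made up. The controller multiplies each number of a shift by 2.5 cm and each number of a turn by 0.12 rad. A row lasts 1/12 s, in which the tool goes at most 41.7 mm and 7.16 degrees, less where a joint would pass 70% of its speed; a pose out of reach is approached as far as the arm can. A call with a number of a shift or a turn outside -1 to 1 is refused whole. A call with a gripper value outside its range is refused whole. The fingers move at their own pace and stop on an object; the grip force is fixed at half the most. Time passes only in rows, so rows that do not move let the fingers close. It gives the time, the measured TCP pose, the force, the opening and the grip force at its end, in the units of the state.
- env.observe(): the state, without advancing time (a new reading comes with each control period).
- env.read_camera(name): name is "scene" or "side" or "wrist"; returns a dict with "pixels" (400x640x3 uint8, blue, green, red), "z_map" (400x640 float32, mm along the optical axis (not along the pixel's ray), 0 where there is no reading), "fx", "fy", "cx", "cy" (pixels), "pose" (4x4, takes a point from camera to world coordinates); the wrist camera has in their place "tool_from_camera" (4x4, takes a point from camera to tool coordinates, whose origin is the TCP and whose axes are the flange's). Camera axes: x right, y up, looking along -z (the intrinsics and any distortion apply to the point x, -y, -z); pixel columns grow to the right and rows downward; lengths in mm; the calibration is good to about 2 mm. The wrist camera is an equidistant fisheye: a pixel r from the principal point sees the ray r / f radians off the axis. A picture is of the moment at which its call begins: read the wrist's pose just before it.
- env.sign_off(): hands the job in; it is judged then, once.
Trained networks look in a picture, given as the dict that the camera call returned (one of the last four; its "shot" number tells which), for a name from the list of things; names that differ only in an ending like _2 or _b are one class to them, and where a whole thing is asked for, a point or a joint stands for the part that bears it (a point fixed in the world has none). Each returns a list of dicts, best first, with "conf" (0 to 1); they miss things now and then, are a little off and sometimes report something else, mostly with a low value. They report only what shows in the picture. A call takes as long as a camera call. They do not tell look-alikes from the thing itself.
- env.find_in(query, picture): "pixel" ([row, column] in pixels, amid what is visible of it).
- env.regions_of(query, picture): "region" (400x640 bool, what is visible of it) and "pixel" ([row, column] in pixels, amid what is visible of it).
The state is a dict: "time_s": time; "q": joint angles; "qvel": joint speeds; "joint_efforts": joint torques, N m; "eef_pos": TCP position; "tcp_rot": TCP orientation; "force": force on the tool from outside, world axes, zero at the start; "torque": the same for the moment, N m; "opening": finger opening in mm; "finger_force": force on a finger pad.
Only numpy, scipy, OpenCV 4.12 (cv2) and the standard library are available. Lean on these libraries where they do the work, as an engineer would, in place of code of your own. Each camera call takes 0.05 s, during which the arm holds its last target. There are 200 camera calls.

### The job

Take the spool of welding wire off its upright spindle and hang it by its carrying handle on the twin-prong hook, with the handle's bar lying across both prongs and the spool hanging free and upright. Hidden lugs on the spindle hold the spool down until it is turned to the right angle, which you must find by feel: turn it and try lifting lightly, and never force it. Leave the jar, the oil bottle and the wrench where they are.

Things in the scene. Friction and masses are not known exactly. Their poses are not given: they have to be found in the camera images.
- spool: Spool of copper welding wire, black flanges, 100 mm across, 45 mm tall, 0.35 to 0.7 kg, on the stand's foot, spindle through its 22 mm bore. Origin: centre of underside, z up its axis. Rigid steel handle above: 8 mm legs at y = +-51 mm, joined by a round bar 10 mm thick along y. Hidden in the bore at the underside: 3 teeth 6 mm thick, with gaps between them at 0, 120, 240 deg from x about z.
- bail (a point): Middle of the handle's bar, on its centre line, 100 mm above the spool's underside and 55 mm above its top face; axes as the spool's (bar along y).
- stand: Fixed steel stand: round foot 116 mm across, 12 mm high, with an upright spindle 18 mm thick, 62 mm tall. Origin: centre of the foot's underside, z up. Hidden inside the spool, 3 lugs on the spindle, 120 deg apart, reach 20 mm from the axis, 7 mm wide, 10 to 18 mm above the foot's top. Their angle differs every time and is not told by the stand's yaw.
- spindle_tip (a point): Top end of the spindle, 74 mm above the bench. The spool rises 4 mm until its teeth meet the lugs; it passes them only with its gaps over them (within 0.2 rad). From the start that takes a turn of 0.35 to 1.05 rad, one way or the other (repeats every 2.09 rad). Then it lifts straight off, clear after 62 mm.
- hook: Fixed hook of two 8 mm steel rods on a grey plate 120 x 110 x 10 mm. Origin: centre of the plate's underside, z up. Rods rise at x = 18, y = +-28 mm to 196 mm, then run as near-level prongs along -x (to the robot), axis 190 mm high at x = -65, upturned tips at x = -92 with tops 212 mm high. 48 mm free between prongs, for the fingers. The bar enters over the tips, prongs between bar and spool.
- hook_seat (a point): Where the middle of the handle's bar lies when it is hung: 62 mm in front (-x) of the hook's origin, midway between the prongs, 199 mm above the bench; axes as the hook's (bar along y).
- wrench: Steel wrench lying on the bench, about 170 mm long along its x axis; bystander. Origin: its underside near the middle.
- oil_bottle: Black plastic oil bottle with paper label, 56 mm across, 130 mm tall; bystander. Origin: centre of its underside, z up.
- jar: Small amber glass jar, 52 mm across, 70 mm tall; bystander. Origin: centre of its underside, z up.
Things that resemble listed ones, but are neither listed nor needed, are in the scene too. There is more than one size of the hook; the one meant has the size given above.

How it is judged (in metres and radians):
On the way:
1. the spool has been drawn up clear of the spindle (z of spool in the frame of spindle_tip above 0.001 m), for 0.1 s.
At the end, for the whole second after the job is handed in: The spool hangs at rest, upright within 0.25 rad, its weight on the hook: bar middle within -26 to +50 mm of the seat along the prongs, 18 mm sideways, -8 to +14 mm in height; bar parallel to the hook's y within 0.3 rad; under 0.03 m/s and 0.4 rad/s (x of bail in the frame of hook_seat between -0.026 and 0.05 m and y of bail in the frame of hook_seat between -0.018 and 0.018 m and z of bail in the frame of hook_seat between -0.008 and 0.014 m and angle between spool's own z axis and vertical below 0.25 rad and angle between the y axis of spool and the y axis of hook, either way round below 0.3 rad and contact force between spool and hook above 1.5 N and linear speed of spool below 0.03 m/s and angular speed of spool below 0.4 rad/s); the robot touches nothing.
It fails at once if the spool is wrenched against the spindle (contact forces between spool and stand over 150 N in all) (contact force between spool and stand above 150 N).
It fails at once if the wrench is moved more than 30 mm (distance of wrench from where it was at the start of the episode above 0.03 m).
It fails at once if the oil bottle is moved more than 30 mm or tipped over (distance of oil_bottle from where it was at the start of the episode above 0.03 m or angle between oil_bottle's own z axis and vertical above 0.5 rad).
It fails at once if the jar is moved more than 30 mm or tipped over (distance of jar from where it was at the start of the episode above 0.03 m or angle between jar's own z axis and vertical above 0.5 rad).
It also fails if it takes over 64 s, if anything falls off the work surface, if the arm or the gripper's body presses on something with over 40 N, if the wrist force passes 120 N, or if a joint passes its speed limit or range.

## Working session

There is one attempt and no reset: what is moved stays moved. The work goes in short steps, Python scripts to look and compute and a tool call to move; the robot and the scene stay as the last step left them, time stands still between calls to the robot, and variables do not carry over. Pictures are saved under pics/ and viewed, at most 10 in all, crops included, and the job is handed in when it is done.

Besides the shell and the picture viewer there is one more tool, called by a JSON object that holds its "op" and its "data". arm_command: Moves the arm, as the interface text tells. Its arguments: {"type":"object","properties":{"increments":{"type":"array","items":{"type":"array"}}},"required":["increments"]}

```bash
ls; mkdir -p pics; cat > h.py <<'E'
import numpy as np,cv2
from plant import env
def world(p,r,c,z=None):
    d=p["z_map"][int(r),int(c)] if z is None else z
    v=np.array([(c-p["cx"])/p["fx"]*d,-(r-p["cy"])/p["fy"]*d,-d,1]);return (p["pose"]@v)[:3]
def cloud(p,mask):
    r,c=np.nonzero(mask&(p["z_map"]>0));d=p["z_map"][r,c]
    v=np.stack([(c-p["cx"])/p["fx"]*d,-(r-p["cy"])/p["fy"]*d,-d,np.ones_like(d)]);return (p["pose"]@v)[:3].T
E
python3 - <<'E'
from h import *
s=env.observe();print({k:np.round(v,3) for k,v in s.items()})
ims=[]
for n in("scene","side"):
    p=env.read_camera(n);cv2.imwrite(f"pics/{n}0.png",p["pixels"])
    print(n,p["fx"],p["cx"],np.round(p["pose"],2).tolist())
    for q in("spool","bail","stand","hook","wrench","oil_bottle","jar"):
        for f in env.regions_of(q,p):
            r,c=map(int,f["pixel"]);m=f["region"];C=cloud(p,m)
            print(q,round(f["conf"],2),r,c,m.sum(),np.round(np.percentile(C,[3,50,97],axis=0)).tolist() if len(C) else None)
E
```

```text
pics
{'time_s': np.float64(0.0), 'q': array([-1.391,  0.291, -0.154,  1.127,  0.   ,  1.432]), 'qvel': array([-0.   ,  0.001,  0.   , -0.001,  0.002, -0.001]), 'joint_efforts': array([ 2.0000e-03, -5.3715e+01,  3.3137e+01,  1.6000e-02, -0.0000e+00,
        0.0000e+00]), 'eef_pos': array([ 164.535, -498.319,  404.117]), 'tcp_rot': array([-3.14 , -0.   ,  0.319]), 'force': array([-0.801, -0.031, -0.918]), 'torque': array([-0.   , -0.036, -0.008]), 'finger_force': np.float64(0.0), 'opening': np.float64(85.16)}
scene 439.83830477469354 317.9367230133885 [[-0.87, -0.42, 0.28, 946.45], [0.5, -0.7, 0.51, 557.28], [-0.02, 0.58, 0.82, 1164.65], [0.0, 0.0, 0.0, 1.0]]
spool 0.77 204 299 971 [[577.0, -200.0, 6.0], [624.0, -137.0, 58.0], [665.0, -99.0, 119.0]]
bail 0.8 201 299 909 [[578.0, -192.0, 16.0], [624.0, -134.0, 58.0], [665.0, -98.0, 119.0]]
stand 0.6 223 302 185 [[575.0, -149.0, 3.0], [631.0, -112.0, 12.0], [676.0, -92.0, 76.0]]
hook 0.98 170 228 2369 [[650.0, -478.0, 4.0], [752.0, -379.0, 16.0], [828.0, -319.0, 268.0]]
hook 0.88 313 317 998 [[712.0, 130.0, 4.0], [758.0, 172.0, 9.0], [79
[... 731 characters left out ...]
 389 [[564.0, -160.0, 1.0], [608.0, -108.0, 11.0], [666.0, -89.0, 75.0]]
hook 0.84 166 349 2227 [[643.0, -452.0, 7.0], [758.0, -381.0, 16.0], [824.0, -318.0, 267.0]]
hook 0.7 302 284 3209 [[500.0, 111.0, 4.0], [574.0, 169.0, 12.0], [632.0, 215.0, 200.0]]
hook 0.62 274 219 1375 [[702.0, 131.0, 2.0], [753.0, 172.0, 9.0], [795.0, 208.0, 146.0]]
wrench 0.56 281 368 598 [[390.0, -33.0, 0.0], [467.0, 3.0, 7.0], [543.0, 35.0, 10.0]]
oil_bottle 0.57 223 278 747 [[685.0, -23.0, 15.0], [703.0, -1.0, 80.0], [729.0, 15.0, 131.0]]
jar 0.73 247 308 457 [[601.0, -10.0, 7.0], [616.0, 19.0, 47.0], [641.0, 30.0, 73.0]]
jar 0.32 217 344 1332 [[574.0, -194.0, 15.0], [614.0, -126.0, 57.0], [659.0, -94.0, 117.0]]
```

```bash
python3 - <<'E'
import cv2
a=cv2.imread("pics/scene0.png")[110:350,180:440];b=cv2.imread("pics/side0.png")[110:350,180:440]
cv2.imwrite("pics/crop0.png",cv2.resize(cv2.hconcat([a,b]),(800,370),interpolation=cv2.INTER_CUBIC))
E
```

```text
(no output)
```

View pics/crop0.png

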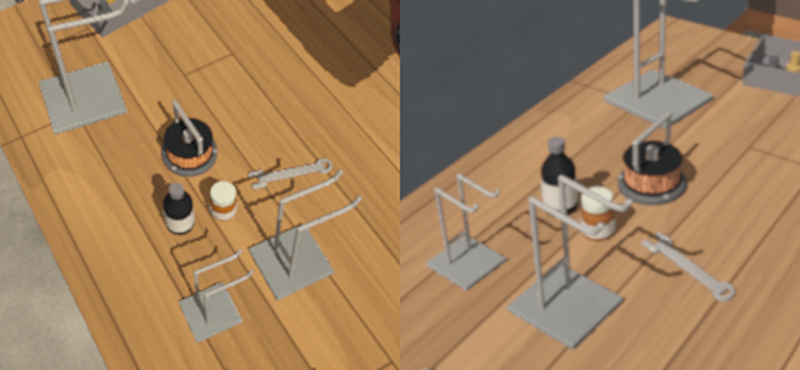

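View pics/side0.png

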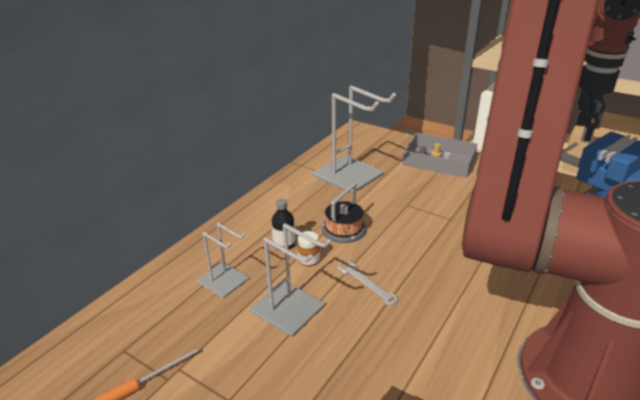

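The target is the middle-sized hook, at scene (275,371) and side (302,284), with prongs about 200 mm high. The look-alikes are the large hook at scene (170,228) and the small one at scene (313,317). There is only one spool, at scene (204,299).

```bash
cat > m.py <<'E'
from h import *
from scipy.optimize import least_squares
for n in("scene","side"):
    p=env.read_camera(n)
    k=np.ones((5,5),np.uint8)
    A=cloud(p,np.ones(p["z_map"].shape,bool))
    near=lambda x,y,d:np.hypot(A[:,0]-x,A[:,1]-y)<d
    B=A[near(618,-135,90)&(A[:,2]>104)&(A[:,2]<130)]
    c=B.mean(0);u=np.linalg.svd(B[:,:2]-c[:2])[2][0];t=(B[:,:2]-c[:2])@u
    print(n,"bar",len(B),np.round(c,1),"mid",np.round(c[:2]+u*(t.max()+t.min())/2,1),"len",round(np.ptp(t)),"ang",round(np.arctan2(u[1],u[0]),3),"ztop",np.round(np.percentile(B[:,2],[5,50,95])))
    F=A[near(618,-135,75)&(A[:,2]>50)&(A[:,2]<63)]
    (x,y),r=cv2.minEnclosingCircle(F[:,:2].astype(np.float32));print(" flange",x,y,r,np.median(F[:,2]))
    S=A[near(618,-135,25)&(A[:,2]>64)&(A[:,2]<85)];print(" spindle",len(S),np.round(np.median(S,0),1))
    H=A[(A[:,0]>470)&(A[:,0]<660)&(A[:,1]>70)&(A[:,1]<250)]
    P=H[(H[:,2]>5)&(H[:,2]<16)];rc=cv2.minAreaRect(P[:,:2].astype(np.float32));print(" plate",len(P),np.round(np.array(rc[0]),1),rc[1:],np.median(P[:,2]))
    T=H[H[:,2]>183]
    print(" prongs",len(T),np.round(np.percentile(T,[1,99],axis=0)).tolist(),"zmax",T[:,2].max())
    # 2 line fit: y'=+-28 about axis a through (cx,cy)
    def f(v):
        s=(T[:,0]-v[0])*-np.sin(v[2])+(T[:,1]-v[1])*np.cos(v[2]);return np.abs(s)-28
    for a0 in(0,.3,-.3,.8,-.8):
        o=least_squares(f,[rc[0][0],rc[0][1],a0],loss="soft_l1",f_scale=3)
        X=(T[:,0]-o.x[0])*np.cos(o.x[2])+(T[:,1]-o.x[1])*np.sin(o.x[2])
        print("  fit",round(o.cost),np.round(o.x,3),"x range",np.round(np.percentile(X,[1,99])))
E
python3 m.py
```

```text
scene bar 111 [ 620.7 -143.3  116.5] mid [ 620.6 -146.5] len 110 ang 1.559 ztop [111. 117. 121.]
 flange 619.4906616210938 -147.36866760253906 50.455596923828125 58.49666431225023
 spindle 33 [ 621.7 -145.9   74.5]
 plate 1476 [565.3 160. ] ((177.2283172607422, 189.53201293945312), 89.47796630859375) 10.977503030478374
 prongs 307 [[481.0, 128.0, 187.0], [598.0, 197.0, 213.0]] zmax 213.56089659699956
  fit 608 [ 5.63404e+02  1.61061e+02 -7.10000e-02] x range [-81.  33.]
  fit 608 [ 5.68391e+02  1.60708e+02 -7.10000e-02] x range [-86.  28.]
  fit 608 [ 5.67059e+02  1.60802e+02 -7.10000e-02] x range [-85.  29.]
  fit 608 [ 5.82244e+02  1.59726e+02 -7.10000e-02] x range [-100.   14.]
  fit 608 [ 4.88825e+02  1.66346e+02 -7.10000e-02] x range [ -6. 108.]
side bar 135 [ 617.4 -139.7  115.3] mid [ 617.4 -145. ] len 112 ang 1.559 ztop [110. 116. 120.]
 flange 618.9696655273438 -146.27171325683594 52.14363098144531 57.832594046315705
 spindle 44 [ 617.8 -141.4   73.3]
 plate 2085 [563.8 163.8] ((163.9593963623047, 184.10220336914062), 88.60530853271484) 11.126074328454024
 prongs 493 [[480.0, 131.0, 185.0], [595.0, 199.0, 213.0]] zmax 214.31039879686784
  fit 836 [ 5.61801e+02  1.63595e+02 -7.70000e-02] x range [-82.  32.]
  fit 836 [ 5.65490e+02  1.63312e+02 -7.70000e-02] x range [-85.  28.]
  fit 836 [ 5.63449e+02  1.63468e+02 -7.70000e-02] x range [-83.  30.]
  fit 18507 [1.277498e+03 1.226887e+03 9.620000e-01] x range [-1348. -1240.]
  fit 836 [ 5.02439e+02  1.68152e+02 -7.70000e-02] x range [-22.  92.]
```

{"op": "arm_command", "data": {"increments": [[[0,0,-1],[0,0,0],1],[[0,0,-1],[0,0,0],1],[[0,0,-1],[0,0,0],1],[[0,0,-1],[0,0,0],1],[[0,0,-1],[0,0,0],1],[[0,0,-1],[0,0,0],1],[[0,0,-1],[0,0,0],1],[[0,0,-1],[0,0,0],1],[[0,0,-1],[0,0,0],1],[[0,0,-1],[0,0,0],1]]}}

```text
time_s: 1.73
eef_pos: [164.6, -498.5, 404.7]
tcp_rot: [3.142, 0.0, 1.525]
force: [0.0, 0.0, -0.6]
opening: 85.6
finger_force: 0.0
```

{"op": "arm_command", "data": {"increments": [[[0,0,-0.35],[0,0,0],1],[[0,0,0],[0.7,0.9,0],1],[[0,0,0],[0.7,0.9,0],1],[[0,0,0],[0.7,0.9,0],1],[[0,0,0],[0.7,0.9,0],1],[[0,0,0],[0.7,0.9,0],1],[[0,0,0],[0.7,0.9,0],1],[[0,0,0],[0.7,0.9,0],1],[[0,0,0],[0.7,0.9,0],1],[[0,0,0],[0.7,0.9,0],1]]}}

```text
time_s: 2.57
eef_pos: [369.6, -342.0, 404.8]
tcp_rot: [3.141, 0.0, 1.561]
force: [1.0, -0.6, -0.5]
opening: 85.4
finger_force: 0.0
```

{"op": "arm_command", "data": {"increments": [[[0,0,0],[0.7,0.9,0],1],[[0,0,0],[0.7,0.9,0],1],[[0,0,0],[0.7,0.9,0],1],[[0,0,0],[0.7,0.9,0],1],[[0,0,0],[0.7,0.9,0],1],[[0,0,0],[0.7,0.9,0],1],[[0,0,0],[0.7,0.9,0],1],[[0,0,0],[0.7,0.9,0],1],[[0,0,0],[0.7,0.9,0],1],[[0,0,0],[0,0,0],1]]}}

```text
time_s: 3.4
eef_pos: [575.6, -184.8, 404.3]
tcp_rot: [3.14, -0.001, 1.564]
force: [-0.2, -0.1, -0.6]
opening: 85.8
finger_force: 0.0
```

{"op": "arm_command", "data": {"increments": [[[0,0,0],[0.75,0.85,0],1],[[0,0,0],[0.75,0.85,0],1],[[0,0,0],[0,0,0],1],[[0,0,0],[0,0,0],1]]}}

```text
time_s: 3.73
eef_pos: [616.1, -149.8, 404.3]
tcp_rot: [-3.141, -0.0, 1.563]
force: [-0.1, 0.3, 0.3]
opening: 85.8
finger_force: 0.0
```

```bash
cat > w.py <<'E'
from h import *
from scipy.spatial.transform import Rotation as R
def wshot():
    s=env.observe();p=env.read_camera("wrist");T=np.eye(4);T[:3,:3]=R.from_euler("xyz",s["tcp_rot"]).as_matrix();T[:3,3]=s["eef_pos"]
    M=T@p["tool_from_camera"]
    r,c=np.mgrid[:400,:640];x=(c-p["cx"])/p["fx"];y=(r-p["cy"])/p["fy"];th=np.hypot(x,y)+1e-9
    k=np.tan(th)/th;z=p["z_map"];v=np.stack([x*k*z,-y*k*z,-z,np.ones_like(z)],-1)
    return s,p,(v@M.T)[...,:3]
E
python3 - <<'E'
from w import *
s,p,W=wshot();cv2.imwrite("pics/w0.png",p["pixels"])
print(s["eef_pos"],np.round(p["tool_from_camera"],2).tolist(),p["fx"])
ok=p["z_map"]>0;A=W[ok];px=np.argwhere(ok)
near=np.hypot(A[:,0]-619,A[:,1]+146)
B=A[(near<75)&(A[:,2]>104)&(A[:,2]<125)]
c=B.mean(0);u=np.linalg.svd(B[:,:2]-c[:2],full_matrices=False)[2][0];t=(B[:,:2]-c[:2])@u
print(len(B),c,c[:2]+u*(t.max()+t.min())/2,np.ptp(t),np.arctan2(u[1],u[0]),np.percentile(B[:,2],[5,95]))
F=A[(near<70)&(A[:,2]>50)&(A[:,2]<64)];print("flange",cv2.minEnclosingCircle(F[:,:2].astype(np.float32)),np.median(F[:,2]))
F=A[(near<85)&(A[:,2]>6)&(A[:,2]<18)];print("foot",cv2.minEnclosingCircle(F[:,:2].astype(np.float32)),np.median(F[:,2]))
S=A[(near<25)&(A[:,2]>68)&(A[:,2]<85)];print("spindle",len(S),np.median(S,0))
E
```

```text
[ 616.07363466 -149.77422038  404.25515419] [[0.0, 0.96, 0.29, 74.29], [1.0, -0.0, 0.0, -0.18], [0.0, 0.29, -0.96, 31.88], [0.0, 0.0, 0.0, 1.0]] 309.70691628693146
1330 [ 618.34131493 -144.33598557  114.97815132] [ 618.31796392 -147.28589743] 110.03717632715646 -1.5787119932316762 [112.89562687 116.54947608]
flange ((618.328369140625, -147.51145935058594), 50.23115158081055) 55.906771387066044
foot ((617.891357421875, -141.46633911132812), 57.40546798706055) 10.448676960151886
spindle 65 [ 612.72593028 -146.61527949   72.596219  ]
```

View pics/w0.png

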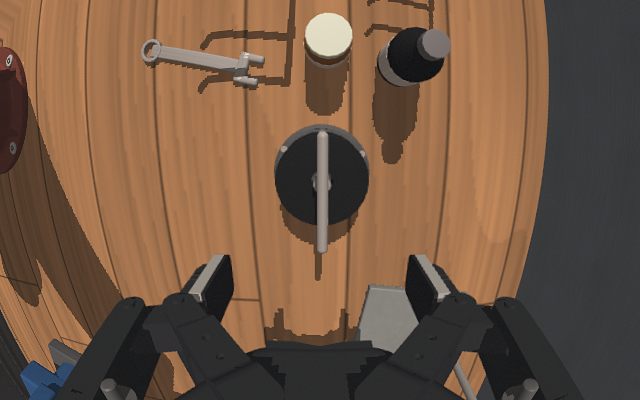

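The wrist view shows the bar upright in the image at column 322, rows 130–252, with the spool centred near (322,178). The three cameras agree on (618.4, −147.2), so I'll descend and grip.

{"op": "arm_command", "data": {"increments": [[[0,0,0],[0.1,0.09,0.8],1],[[0,0,0],[0,0,0.9],1],[[0,0,0],[0,0,0.9],1],[[0,0,0],[0,0,0.9],1],[[0,0,0],[0,0,0.9],1],[[0,0,0],[0,0,0.7],1],[[0,0,0],[0,0,0.4],1],[[0,0,0],[0,0,0],1],[[0,0,0],[0,0,0],1]]}}

```text
time_s: 4.53
eef_pos: [617.5, -148.6, 267.6]
tcp_rot: [-3.141, 0.0, 1.56]
force: [0.0, 0.1, 1.0]
opening: 85.2
finger_force: 0.0
```

{"op": "arm_command", "data": {"increments": [[[0,0,0],[0,0,0],-1],[[0,0,0],[0,0,0],-1],[[0,0,0],[0,0,0],-1],[[0,0,0],[0,0,0],-1],[[0,0,0],[0,0,0],-1],[[0,0,0],[0,0,0],-1],[[0,0,0],[0,0,0],-1],[[0,0,0],[0,0,0],-1],[[0,0,0],[0,0,0],-1],[[0,0,0],[0,0,0],-1]]}}

```text
time_s: 5.37
eef_pos: [618.1, -148.1, 267.4]
tcp_rot: [3.141, 0.0, 1.561]
force: [2.7, 0.6, 1.7]
opening: 7.9
finger_force: 58.5
```

{"op": "arm_command", "data": {"increments": [[[0,0,0],[0,0,-0.08],-1],[[0,0,0],[0,0,0],-1],[[0,0,0],[0,0,0],-1],[[0,0,0],[0,0,0],-1]]}}

```text
time_s: 5.7
eef_pos: [617.5, -148.0, 268.7]
tcp_rot: [-3.14, -0.0, 1.561]
force: [0.3, -0.6, -3.7]
opening: 7.5
finger_force: 58.4
```

{"op": "arm_command", "data": {"increments": [[[0,0,0],[0,0,-0.06],-1],[[0,0,0],[0,0,0],-1],[[0,0,0],[0,0,0],-1],[[0,0,0],[0,0,0],-1]]}}

```text
time_s: 6.03
eef_pos: [617.8, -148.0, 270.7]
tcp_rot: [-3.142, -0.0, 1.561]
force: [0.5, -0.3, -3.8]
opening: 7.7
finger_force: 58.4
```

{"op": "arm_command", "data": {"increments": [[[0,0,0],[0,0,-0.04],-1],[[0,0,0],[0,0,0],-1],[[0,0,0],[0,0,0],-1],[[0,0,0],[0,0,0],-1]]}}

```text
time_s: 6.37
eef_pos: [617.7, -148.0, 271.4]
tcp_rot: [-3.141, -0.0, 1.561]
force: [-0.1, -0.5, -8.1]
opening: 7.9
finger_force: 59.2
```

{"op": "arm_command", "data": {"increments": [[[0,0,0],[0,0,0.05],-1],[[0,0,-0.8],[0,0,0],-1],[[0,0,-0.8],[0,0,0],-1],[[0,0,-0.8],[0,0,0],-1],[[0,0,-0.8],[0,0,0],-1],[[0,0,-0.8],[0,0,0],-1],[[0,0,0],[0,0,0],-1],[[0,0,0],[0,0,0],-1],[[0,0,0],[0,0,0],-1]]}}

```text
time_s: 7.12
eef_pos: [617.9, -148.1, 270.6]
tcp_rot: [3.141, 0.0, 2.038]
force: [0.7, -0.2, -4.4]
opening: 8.0
finger_force: 59.4
```

{"op": "arm_command", "data": {"increments": [[[0,0,0],[0,0,-0.06],-1],[[0,0,0],[0,0,-0.04],-1],[[0,0,0],[0,0,0],-1],[[0,0,0],[0,0,0],-1],[[0,0,0],[0,0,0],-1]]}}

```text
time_s: 7.53
eef_pos: [617.4, -147.9, 271.7]
tcp_rot: [-3.14, -0.002, 2.04]
force: [3.2, -0.6, -23.9]
opening: 7.9
finger_force: 58.2
```

{"op": "arm_command", "data": {"increments": [[[0,0,0],[0,0,0.1],-1],[[0,0,-0.75],[0,0,0],-1],[[0,0,-0.75],[0,0,0],-1],[[0,0,-0.75],[0,0,0],-1],[[0,0,-0.75],[0,0,0],-1],[[0,0,0],[0,0,0],-1],[[0,0,0],[0,0,0],-1],[[0,0,0],[0,0,-0.06],-1],[[0,0,0],[0,0,0],-1],[[0,0,0],[0,0,0],-1]]}}

```text
time_s: 8.37
eef_pos: [617.9, -148.1, 272.0]
tcp_rot: [3.141, 0.0, 2.399]
force: [1.9, -0.3, -9.6]
opening: 7.5
finger_force: 59.5
```

{"op": "arm_command", "data": {"increments": [[[0,0,0],[0,0,-0.03],-1],[[0,0,0],[0,0,0],-1],[[0,0,0],[0,0,0],-1]]}}

```text
time_s: 8.62
eef_pos: [617.8, -148.0, 272.4]
tcp_rot: [-3.141, -0.0, 2.4]
force: [2.5, 0.9, -14.4]
opening: 7.8
finger_force: 59.1
```

{"op": "arm_command", "data": {"increments": [[[0,0,0],[0,0,0.09],-1],[[0,0,-0.7],[0,0,0],-1],[[0,0,-0.7],[0,0,0],-1],[[0,0,0],[0,0,0],-1],[[0,0,0],[0,0,0],-1],[[0,0,0],[0,0,-0.09],-1],[[0,0,0],[0,0,0],-1],[[0,0,0],[0,0,0],-1]]}}

```text
time_s: 9.28
eef_pos: [617.9, -148.1, 273.1]
tcp_rot: [3.141, 0.001, 2.568]
force: [-0.2, -0.2, -3.6]
opening: 7.6
finger_force: 60.1
```

{"op": "arm_command", "data": {"increments": [[[0,0,-0.5],[0,0,0],-1],[[0,0,-0.5],[0,0,0],-1],[[0,0,0],[0,0,0],-1],[[0,0,0],[0,0,-0.06],-1],[[0,0,0],[0,0,-0.06],-1],[[0,0,0],[0,0,-0.06],-1],[[0,0,0],[0,0,0],-1],[[0,0,0],[0,0,0],-1]]}}

```text
time_s: 9.95
eef_pos: [617.9, -148.1, 277.4]
tcp_rot: [3.142, 0.0, 2.688]
force: [-0.4, 0.6, -3.7]
opening: 7.7
finger_force: 60.2
```

{"op": "arm_command", "data": {"increments": [[[0,0,0],[0,0,-0.1],-1],[[0,0,0],[0,0,-0.1],-1],[[0,0,0],[0,0,-0.1],-1],[[0,0,0],[0,0,0],-1]]}}

```text
time_s: 10.28
eef_pos: [618.1, -148.1, 285.4]
tcp_rot: [3.142, 0.001, 2.689]
force: [-0.2, -0.0, -3.9]
opening: 7.7
finger_force: 60.2
```

{"op": "arm_command", "data": {"increments": [[[0,0,0],[0,0,-0.3],-1],[[0,0,0],[0,0,-0.4],-1],[[0,0,0],[0,0,-0.5],-1],[[0,0,0],[0,0,-0.5],-1],[[0,0,0],[0,0,-0.5],-1],[[0,0,0],[0,0,-0.5],-1],[[0,0,0],[0,0,-0.5],-1],[[0,0,0],[0,0,-0.5],-1],[[0,0,0],[0,0,-0.4],-1],[[0,0,0],[0,0,0],-1]]}}

```text
time_s: 11.12
eef_pos: [618.3, -148.2, 390.2]
tcp_rot: [3.141, 0.004, 2.689]
force: [0.7, -0.7, -3.4]
opening: 7.7
finger_force: 60.1
```

{"op": "arm_command", "data": {"increments": [[[0,0,0],[0,0,0],-1],[[0,0,0],[0,0,0],-1]]}}

```text
time_s: 11.28
eef_pos: [617.7, -148.0, 386.7]
tcp_rot: [-3.142, -0.001, 2.689]
force: [0.1, -0.3, -4.6]
opening: 7.9
finger_force: 60.1
```

```bash
python3 - <<'E'
from w import *
s,p,W=wshot();print(s["eef_pos"],s["tcp_rot"])
cv2.imwrite("pics/w1.png",p["pixels"])
A=W[p["z_map"]>0];B=A[(np.hypot(A[:,0]-618,A[:,1]+148)<80)&(A[:,2]>215)&(A[:,2]<245)];print(len(B),np.percentile(B,[2,50,98],axis=0))
E
```

```text
[ 617.66677982 -147.99176321  386.71533152] [-3.14150233e+00 -7.14584310e-04  2.68881489e+00]
5529 [[ 568.44883355 -163.36832041  219.83802203]
 [ 604.71577035 -138.81103517  234.49020907]
 [ 648.60614388 -122.41066993  242.54130595]]
```

View pics/w1.png

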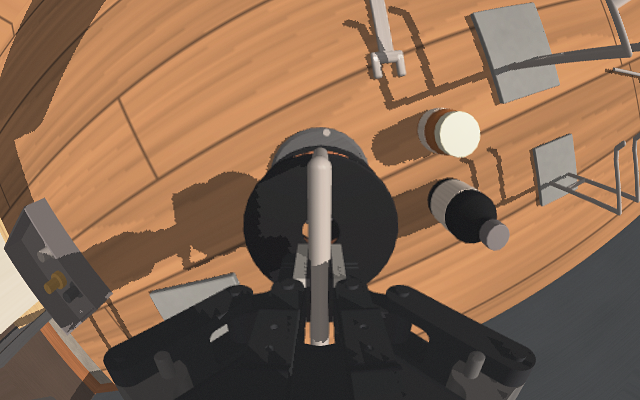

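The spool is clear of the spindle and held upright; its flange is centred near (320,225) in the wrist view. Next I turn it to the hook's yaw, back off in x, then move across in y.

{"op": "arm_command", "data": {"increments": [[[0,0,0.9],[0,0,0],-1],[[0,0,1],[0,0,0],-1],[[0,0,1],[0,0,0],-1],[[0,0,1],[0,0,0],-1],[[0,0,1],[0,0,0],-1],[[0,0,1],[0,0,0],-1],[[0,0,1],[0,0,0],-1],[[0,0,1],[0,0,0],-1],[[0,0,1],[0,0,0],-1],[[0,0,1],[0,0,0],-1]]}}

```text
time_s: 12.17
eef_pos: [617.6, -148.0, 386.2]
tcp_rot: [-3.14, -0.0, 1.495]
force: [0.5, 0.1, -3.5]
opening: 7.7
finger_force: 60.2
```

{"op": "arm_command", "data": {"increments": [[[0,0,0],[0,-0.4,0],-1],[[0,0,0],[0,-0.8,0],-1],[[0,0,0],[0,-0.9,0],-1],[[0,0,0],[0,-1,0],-1],[[0,0,0],[0,-1,0],-1],[[0,0,0],[0,-1,0],-1],[[0,0,0],[0,-1,0],-1],[[0,0,0],[0.3,-1,0],-1],[[0,0,0],[0.6,-0.7,0],-1],[[0,0,0],[0.8,-0.4,0],-1]]}}

```text
time_s: 13.0
eef_pos: [414.1, -91.2, 386.6]
tcp_rot: [-3.14, -0.0, 1.499]
force: [1.1, 0.8, -3.4]
opening: 7.5
finger_force: 60.1
```

{"op": "arm_command", "data": {"increments": [[[0,0,0],[1,0,0],-1],[[0,0,0],[1,0,0],-1],[[0,0,0],[1,0,0],-1],[[0,0,0],[1,0,0],-1],[[0,0,0],[1,0,0],-1],[[0,0,0],[1,0,0],-1],[[0,0,0],[1,0,0],-1],[[0,0,0],[1,0,0],-1],[[0,0,0],[1,0,0],-1],[[0,0,0],[0.8,0,0],-1]]}}

```text
time_s: 13.83
eef_pos: [433.0, 154.7, 386.7]
tcp_rot: [-3.141, -0.0, 1.501]
force: [0.2, -0.3, -3.7]
opening: 8.1
finger_force: 60.1
```

{"op": "arm_command", "data": {"increments": [[[0,0,0],[0.5,0,0],-1],[[0,0,0],[0.2,0,0],-1],[[0,0,0],[0,0,0],-1],[[0,0,0],[0,0,0],-1],[[0,0,0],[0,0,0],-1],[[0,0,0],[0,0,0],-1]]}}

```text
time_s: 14.33
eef_pos: [434.7, 169.7, 387.2]
tcp_rot: [-3.141, 0.0, 1.5]
force: [0.2, -0.3, -3.3]
opening: 7.8
finger_force: 60.1
```

```bash
cat > n.py <<'E'
from h import *
from scipy.optimize import least_squares
s=env.observe();e=s["eef_pos"];print(np.round(e,1),np.round(s["tcp_rot"],3),s["opening"])
D=[]
for n in("scene","side"):
    p=env.read_camera(n);cv2.imwrite(f"pics/{n}1.png",p["pixels"])
    for q in ("hook","spool","bail"):
        for f in env.regions_of(q,p):
            C=cloud(p,f["region"]);
            if len(C): print(n,q,round(f["conf"],2),np.round(f["pixel"]),np.round(np.percentile(C,[2,50,98],axis=0)).tolist())
    A=cloud(p,np.ones(p["z_map"].shape,bool))
    h=A-[565,162,0];P=h[(np.abs(h[:,0])<80)&(np.abs(h[:,1])<80)&(h[:,2]>6)&(h[:,2]<14)]
    print(n,"plate ext",np.round(np.percentile(P,[1,99],axis=0)+[565,162,0],1).tolist())
    print(" rect",cv2.minAreaRect((P[:,:2]+[565,162]).astype(np.float32)))
    u=np.array([.997,-.074]);v=np.array([.074,.997])
    r=A[:,:2]-e[:2];B=A[(np.abs(r@u)<14)&(np.abs(r@v)<70)&(A[:,2]>215)&(A[:,2]<243)&(np.abs(r@v)>16)]
    if len(B)>5: print(" bar pts rel tcp",len(B),np.round(np.percentile(np.c_[(B[:,:2]-e[:2])@u,(B[:,:2]-e[:2])@v,B[:,2]],[3,50,97],axis=0),1).tolist())
E
python3 n.py
```

```text
[434.7 169.7 387.2] [-3.141  0.     1.5  ] 7.764717902551538
scene hook 0.71 [276. 370.] [[493.0, 103.0, 4.0], [582.0, 165.0, 13.0], [634.0, 213.0, 202.0]]
scene hook 0.7 [312. 316.] [[697.0, 130.0, 3.0], [752.0, 174.0, 10.0], [794.0, 206.0, 148.0]]
scene hook 0.64 [167. 231.] [[639.0, -605.0, 1.0], [748.0, -380.0, 16.0], [830.0, -315.0, 269.0]]
scene spool 0.9 [235. 420.] [[379.0, 123.0, 5.0], [447.0, 183.0, 178.0], [484.0, 221.0, 238.0]]
scene spool 0.5 [276. 370.] [[490.0, 105.0, 3.0], [581.0, 166.0, 13.0], [633.0, 213.0, 202.0]]
scene spool 0.46 [210. 303.] [[571.0, -195.0, 7.0], [625.0, -141.0, 14.0], [673.0, -94.0, 74.0]]
scene bail 0.75 [235. 419.] [[391.0, 127.0, 135.0], [446.0, 185.0, 178.0], [482.0, 221.0, 238.0]]
scene bail 0.51 [238. 323.] [[606.0, -27.0, 5.0], [632.0, 13.0, 65.0], [652.0, 28.0, 76.0]]
scene plate ext [[513.5, 101.3, 6.1], [636.0, 216.6, 13.9]]
 rect ((563.500732421875, 161.53439331054688), (157.37303161621094, 150.59405517578125), 89.98502349853516)
 bar pts rel tcp 91 [[-3.7, -53.6, 219.6], [2.9, 34.3, 236.2], [6.0, 53.9, 239.6]]
side hook 0.78 [300. 285.] [[491.0, 112.0, 6.0], [574.0, 170.0, 12.0], [630.0, 216.0, 201.0]]
side hook 0.75 [275. 218.] [[706.0, 115.0, 2.0], [756.0, 172.0, 9.0], [806.0, 209.0, 146.0]]
side hook 0.59 [173. 371.] [[624.0, -453.0, 1.0], [676.0, -409.0, 15.0], [838.0, -330.0, 279.0]]
side spool 0.86 [283. 339.] [[389.0, 122.0, 135.0], [428.0, 191.0, 177.0], [479.0, 225.0, 237.0]]
side spool 0.32 [248. 308.] [[489.0, -14.0, 4.0], [616.0, 19.0, 47.0], [643.0, 193.0, 195.0]]
side bail 0.65 [280. 341.] [[389.0, 109.0, 4.0], [429.0, 190.0, 177.0], [483.0, 225.0, 237.0]]
side plate ext [[513.6, 108.0, 6.8], [634.2, 218.0, 13.8]]
 rect ((573.5547485351562, 162.02394104003906), (112.31855773925781, 123.89680480957031), 86.28485870361328)
 bar pts rel tcp 163 [[-4.5, -47.8, 216.5], [-1.5, 42.5, 235.7], [3.6, 56.9, 239.0]]
```

The side view gives a plate centre of (573.6,162), which agrees with the prong fit. I'll advance 80 mm along the prongs and check before lowering.

{"op": "arm_command", "data": {"increments": [[[0,0,0],[0.07,0.2,0],-1],[[0,0,0],[0,0.4,0],-1],[[0,0,0],[0,0.4,0],-1],[[0,0,0],[0,0.4,0],-1],[[0,0,0],[0,0.5,0],-1],[[0,0,0],[0,0.5,0],-1],[[0,0,0],[0,0.5,0],-1],[[0,0,0],[0,0.3,0],-1],[[0,0,0],[0,0,0],-1],[[0,0,0],[0,0,0],-1]]}}

```text
time_s: 15.57
eef_pos: [514.9, 166.5, 386.8]
tcp_rot: [-3.141, 0.0, 1.5]
force: [-0.3, -0.4, -3.3]
opening: 7.6
finger_force: 60.1
```

```bash
python3 - <<'E'
from h import *
a=env.read_camera("scene")["pixels"][190:350,300:500];b=env.read_camera("side")["pixels"][190:350,200:400]
cv2.imwrite("pics/c2.png",cv2.resize(cv2.hconcat([a,b]),(800,320),interpolation=cv2.INTER_CUBIC));print(env.observe()["force"])
E
```

```text
[ 0.35669067  0.03884982 -3.54999808]
```

View pics/c2.png

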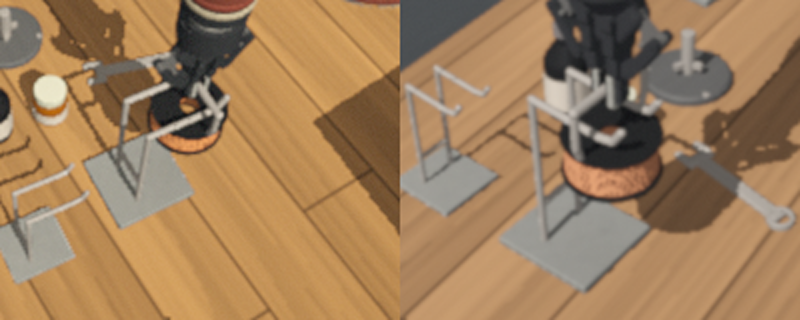

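In both crops the bar is over the two prongs, the spool is below them, and the fingers are between them (left crop about (200,100), right crop about (605,110)). I'll lower it now.

{"op": "arm_command", "data": {"increments": [[[0,0,0],[0,0,0.2],-1],[[0,0,0],[0,0,0.3],-1],[[0,0,0],[0,0,0.3],-1],[[0,0,0],[0,0,0.2],-1],[[0,0,0],[0,0,0.1],-1],[[0,0,0],[0,0,0],-1],[[0,0,0],[0,0,0],-1]]}}

```text
time_s: 16.25
eef_pos: [514.5, 166.7, 359.6]
tcp_rot: [-3.141, 0.0, 1.501]
force: [0.5, -0.1, -3.5]
opening: 7.8
finger_force: 60.1
```

{"op": "arm_command", "data": {"increments": [[[0,0,0],[0,0,0.08],-1],[[0,0,0],[0,0,0],-1],[[0,0,0],[0,0,0],-1]]}}

```text
time_s: 16.5
eef_pos: [514.6, 166.7, 357.8]
tcp_rot: [3.141, -0.0, 1.501]
force: [-0.6, -0.6, -2.9]
opening: 7.7
finger_force: 60.1
```

{"op": "arm_command", "data": {"increments": [[[0,0,0],[0,0,0.06],-1],[[0,0,0],[0,0,0],-1],[[0,0,0],[0,0,0],-1]]}}

```text
time_s: 16.75
eef_pos: [514.6, 166.7, 356.2]
tcp_rot: [-3.142, 0.0, 1.501]
force: [0.4, 0.9, -3.6]
opening: 7.7
finger_force: 60.1
```

{"op": "arm_command", "data": {"increments": [[[0,0,0],[0,0,0.05],-1],[[0,0,0],[0,0,0],-1],[[0,0,0],[0,0,0],-1]]}}

```text
time_s: 17.0
eef_pos: [514.5, 166.7, 354.9]
tcp_rot: [-3.141, 0.0, 1.501]
force: [0.3, 0.1, -2.9]
opening: 7.7
finger_force: 60.1
```

{"op": "arm_command", "data": {"increments": [[[0,0,0],[0,0,0.03],-1],[[0,0,0],[0,0,0],-1],[[0,0,0],[0,0,0],-1]]}}

```text
time_s: 17.25
eef_pos: [514.6, 166.7, 354.5]
tcp_rot: [3.141, -0.0, 1.501]
force: [-1.0, 0.6, 0.6]
opening: 7.9
finger_force: 60.6
```

{"op": "arm_command", "data": {"increments": [[[0,0,0],[0,0,0.02],-1],[[0,0,0],[0,0,0],-1],[[0,0,0],[0,0,0],0],[[0,0,0],[0,0,0],0],[[0,0,0],[0,0,0],0],[[0,0,0],[0,0,0],0],[[0,0,0],[0,0,0],0],[[0,0,0],[0,0,0],0],[[0,0,0],[0,0,0],0],[[0,0,0],[0,0,0],0]]}}

```text
time_s: 18.08
eef_pos: [514.6, 166.7, 353.7]
tcp_rot: [-3.142, -0.0, 1.501]
force: [0.3, 0.1, -0.3]
opening: 42.8
finger_force: 0.0
```

{"op": "arm_command", "data": {"increments": [[[0,0,0],[0,0,-0.2],0],[[0,0,0],[0,0,-0.4],0],[[0,0,0],[0,0,-0.6],0],[[0,0,0],[0,0,-0.8],0],[[0,0,0],[0,0,-0.8],0],[[0,0,0],[0,0,-0.8],0],[[0,0,0],[0,0,-0.6],0],[[0,0,0],[0,0,0],0],[[0,0,0],[0,0,0],0],[[0,0,0],[0,0,0],0]]}}

```text
time_s: 18.92
eef_pos: [514.4, 166.7, 458.5]
tcp_rot: [-3.141, 0.0, 1.501]
force: [-0.2, -0.5, -0.3]
opening: 42.8
finger_force: 0.0
```

```bash
cat > f.py <<'E'
from h import *
print(env.observe()["eef_pos"],env.observe()["time_s"])
I=[]
for n in("scene","side"):
    p=env.read_camera(n);I.append(p["pixels"][190:350,300:500] if n=="scene" else p["pixels"][190:350,200:400])
    A=cloud(p,np.ones(p["z_map"].shape,bool));h=A[:,:2]-[575,161.6];X=h@[.997,-.074];Y=h@[.074,.997]
    m=(np.abs(Y)>36)&(np.abs(Y)<60)&(X>-120)&(X<10)&(A[:,2]>180)&(A[:,2]<215)
    print(n,"bar ends",m.sum(),np.round(np.percentile(np.c_[X,Y,A[:,2]][m],[3,50,97],axis=0),1).tolist())
    m=(X>-125)&(X<5)&(np.abs(Y)<60)&(A[:,2]>130)&(A[:,2]<152)
    m=(X>-125)&(X<5)&(np.abs(Y)<24)&(A[:,2]>130)&(A[:,2]<160);G=np.c_[X[m],Y[m],np.ones(m.sum())]
    print(" top plane",m.sum(),np.round(np.linalg.lstsq(G,A[m,2],rcond=None)[0],3))
cv2.imwrite("pics/c%d.png"%(env.observe()["time_s"]*100),cv2.resize(cv2.hconcat(I),(800,320),interpolation=cv2.INTER_CUBIC))
E
python3 f.py; ls -t pics|head -1
```

```text
[514.44450712 166.65635411 458.49409162] 18.9167
scene bar ends 81 [[-63.4, -52.7, 182.7], [-57.3, 38.7, 202.7], [-54.2, 54.9, 207.0]]
 top plane 400 [-8.00000e-03 -2.30000e-02  1.44977e+02]
side bar ends 150 [[-65.0, -50.6, 181.5], [-62.2, 43.6, 201.1], [-57.5, 57.3, 206.1]]
 top plane 665 [ 2.60000e-02 -1.00000e-02  1.46435e+02]
c1901.png
```

{"op": "arm_command", "data": {"increments": [[[0,0,0],[0,0,0],0],[[0,0,0],[0,0,0],0],[[0,0,0],[0,0,0],0],[[0,0,0],[0,0,0],0],[[0,0,0],[0,0,0],0],[[0,0,0],[0,0,0],0],[[0,0,0],[0,0,0],0],[[0,0,0],[0,0,0],0],[[0,0,0],[0,0,0],0],[[0,0,0],[0,0,0],0]]}}

```text
time_s: 19.85
eef_pos: [514.6, 166.7, 458.7]
tcp_rot: [3.142, -0.0, 1.501]
force: [-0.6, -0.1, -0.2]
opening: 42.6
finger_force: 0.0
```

View pics/c1901.png

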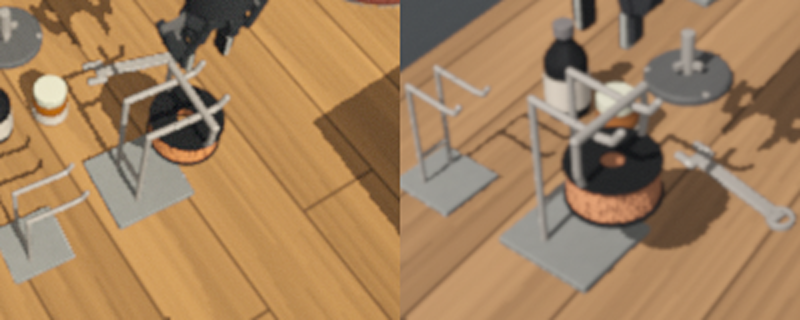

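```bash
python3 f.py
```

```text
[514.58351904 166.68022888 458.72545879] 19.85
scene bar ends 81 [[-63.4, -53.4, 180.8], [-57.2, 40.2, 203.1], [-54.1, 55.2, 208.2]]
 top plane 395 [-8.0000e-03 -1.1000e-02  1.4493e+02]
side bar ends 147 [[-65.3, -50.4, 182.3], [-62.0, 42.1, 201.2], [-57.3, 56.9, 206.1]]
 top plane 657 [ 3.00000e-02 -2.70000e-02  1.46777e+02]
```

The spool hangs level and still with its bar across both prongs (bar at left crop about (195,100), right crop about (610,110)), and the gripper is clear. I'm handing the job in.

```bash
python3 -c "
from plant import env
print(env.sign_off())"
```

```text
the job is handed in; nothing more can be done
None
```

The spool came off the spindle after a turn of about 1.0 rad and now hangs still and upright on the middle-sized twin-prong hook, its bar across both prongs about 2 mm from the seat. The jar, oil bottle and wrench were not touched, and the job was handed in at about 20 s; the sign-off did not report a verdict.

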